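# Slide a glued button tube home in the curing lamp

### The arm

A 6-joint arm with a two-finger parallel gripper is mounted at the origin on a cart in front of the work surface, level with it; the furniture and walls round the work are solid. World frame = base frame: x ahead of the robot, y to its left, z up, the work surface at z = 0. Lengths are in m, angles in degrees, forces in N, time in s.
With the tool pointing down it reaches from about 0.25 to 0.8 m from the base axis. Payload 3.9 kg.
Tool frame: the origin (TCP) lies where the fingers leave the gripper's body, on its centre line; the fingertips stand 73 mm ahead of it and the grasp point (between the pads) lies 54 mm ahead of it; z points along the fingers, y is the line along which they close (so a half turn about z gives the same grasp; the last joint's range is limited). The gripper opens to 85 mm and grips with 20 to 120 N. Pads are 22 mm wide; open, the fingers measure 114 mm over their backs; the gripper's body (76 mm by 85 mm) begins 54 mm behind the grasp point. The pads swing forward as they close: fully open they stand 13 mm farther back than shut.
Start: joints at [70.187, 14.897, -7.913, 67.191, 0, 90], TCP at [0.178, 0.494, 0.304] pointing down, gripper open.
Joint ranges: [-159.42, 159.42], [-47.68, 98.78], [-73.54, 78.23], [-108.79, 121.32], [-90, 84.71], [-180, 180]. Speed limits (degrees/s): [147.25, 147.25, 180, 180, 180, 180].

### API

Orientations are given as a 3x3 rotation matrix whose columns are the frame's x, y, z axes.
In Python, from workcell import env, imaging gives the robot as it stands.
- The arm moves only by the shell command python3 -m creep 'ROWS' [FORCE]. ROWS is JSON, a list of rows, each a list of 5 numbers: the closure, from -1 (fully open) to 1 (shut), then the shift along the tool's x, y, z in mm, then the turn about the tool's z in rad. A call has 1 to 10 rows; each row is the pose to reach, as a shift and turn from the pose commanded when the call began, along the tool's axes at that moment; what a row does not reach only later rows make up. A row lasts 1/8 s, in which the tool goes at most 62.5 mm and 10.7 degrees, less where a joint would pass 70% of its speed; a pose out of reach is approached as far as the arm can. A call with a gripper value outside its range is refused whole. The fingers move at their own pace and stop on an object; FORCE is the grip in N (left out, the last holds). Time passes only in rows, so rows that repeat a pose let the fingers close. It gives the time, the measured TCP pose, the force, the opening and the grip force at its end, in the units of the state.
- env.get_obs(): the state, without advancing time (a new reading comes with each control period).
- imaging.read_camera(name): name is "scene" or "top"; returns the picture (420x560x3 uint8, blue, green, red); there is no depth.
- imaging.camera_params(name): a dict with "fx", "fy", "cx", "cy" (pixels), "position" and "orientation" of the camera in the world. Camera axes: x right, y down, z forward; pixel columns grow to the right and rows downward; lengths in m; the calibration is good to about 2 mm. A picture is of the moment at which its call begins. camera_params takes no time and is no camera call.
- env.sign_off(): hands the job in; it is judged then, once.
The state is a dict: "t": time; "qpos": joint angles; "joint_vel": joint speeds; "joint_efforts": joint torques, N m; "position": TCP position; "eef_rot": TCP orientation; "force": force on the tool from outside, world axes, zero at the start; "torque": the same for the moment, N m; "width": opening from 0.0 (shut) to 1.0 (fully open); "gripper_force": force on a finger pad.
Only numpy, scipy, OpenCV 4.12 (cv2) and the standard library are available. Lean on these libraries where they do the work, as an engineer would, in place of code of your own. Each camera call takes 0.05 s, during which the arm holds its last target. There are 200 camera calls.

### The job

The sample button on the cap of the yellow tube has just been glued. Lay that tube in the blue carriage's white cradle with its cap towards the lamp hood, then push the carriage by its handle: it sticks where it is parked, so push until it breaks free, and bring it softly up against the end stop hidden in the hood, without ramming it. Leave the carriage resting against the stop with the tube lying in the cradle, and leave the other things on the table where they are.

Things in the scene. Friction and masses are not known exactly. Their poses are not given: they have to be found in the camera images.
- slide_base: curing slide, fixed to the table: a 332 x 104 mm aluminium plate (top 11 mm over the table) with two steel rods along its own x axis. Origin: centre of its underside, on the table. Its +x axis points along the rods into the white lamp hood; the carriage moves along +x.
- hood: white lamp hood, 108 mm high, over base x = 48 to 166 mm, y = -52 to 52 mm (origin and axes are the base's). Its mouth, at x = 47 mm, is 97 mm wide and free up to 78 mm over the table. Inside, out of sight, a rubber dome is the end stop for the carriage's front edge. It is set anew for each batch; it yields about 0.3 to 0.4 mm per newton, and more than 15 N on it would bend its bracket.
- carriage (a joint): travel of the carriage in m: 0 = parked outside, growing into the hood. A spring ball catch gummed with old glue holds it when parked: it takes 9 to 18 N to break out, within the first 6 mm; then it slides with 3 to 6 N and stays where it is left. It meets the hidden stop anywhere between 60 and 91 mm.
- cradle (a point): where tube_mid belongs: on the axis of a tube lying in the cradle, 59 mm over the table, 28 mm over the deck; x points into the hood along the tube. Moves with the carriage. Two white V blocks, 40 mm wide, V open upward, 31 mm wide at its top 2 mm under this point; the front one covers x = 31 to 57 mm, the rear one -72 to -46 mm, room for fingers between.
- tail_plate (a point): centre of the face of the upright white tail plate behind the cradle (76 mm behind the cradle point; 40 mm wide, 5 mm thick, top 63 mm over the table). The tube's cap goes just ahead of the front V block, its tail ends before this plate: 4 mm play each way lengthwise.
- handle (a point): centre of the push handle, a black upright block at the carriage's outer end: 14 mm (x) x 34 mm (y), from 31 to 73 mm over the table, this point at 59 mm; axes as the base's. 20 mm clear of the tail plate, nothing behind it.
- yellow_tube: clear tube of yellow buttons, 144 mm long, about 35 g, lying on the table. Origin: on its underside at mid-length as it lies at the start; own y axis along the tube, cap at the -y end. Body 24 mm in diameter from y = -53 to +72 mm, cap 27 mm in diameter from y = -68 to -53 mm, with the sample button on its end to -71 mm. The tube can roll.
- tube_mid (a point): point on the yellow tube's axis at y = 0, 12.7 mm above its origin
- tube_cap (a point): centre of the end of the yellow tube's cap, on the axis, 68 mm from tube_mid
- red_tube: tube like the yellow one but with red buttons; stays where it is
- teal_tube: tube like the yellow one but with blue-green buttons; stays where it is
- stamp: wooden stamp with a black knob, 28 x 44 x 55 mm, origin under its centre; stays where it is
- pin_tin: round red and white tin, 62 mm across, 25 mm high; stays where it is
- card_packet: banded packet of white cards, 56 x 85 x 17 mm; stays where it is
- tape_measure: round yellow tape measure, 52 x 69 x 20 mm; stays where it is
- snap_press: tall green hand press, fixed, in the way between left and right: foot 215 x 123 mm, head 235 mm high, and a lever whose red grip leans towards the robot, 68 to 127 mm before the origin (-x) and 25 to 51 mm to the right (-y), 334 to 425 mm over the table. Origin: on the table under it. Pass in front of it, nearer the robot.
- cash_box: blue steel cash box, fixed, 169 (x) x 209 (y) x 87 mm high, origin under its centre

How it is judged:
By the outcome, as a careful person would: the job done as asked, in the order asked, and still so for the second after the job is handed in, with the robot touching nothing.
It also fails if it takes over 58 s, if anything falls off the work surface, if the arm or the gripper's body presses on something with over 40 N, if the wrist force passes 120 N, or if a joint passes its speed limit or range.

## Working session

There is one attempt and no reset: what is moved stays moved. The work goes in short steps, Python scripts to look and compute and a shell command to move; the robot and the scene stay as the last step left them, time stands still between calls to the robot, and variables do not carry over. Pictures are saved under pics/ and viewed, at most 10 in all, crops included, and the job is handed in when it is done.

```bash
ls; mkdir -p pics; python3 - <<'E'
from workcell import env, imaging
import cv2
for n in ("scene","top"):
    cv2.imwrite(f"pics/{n}0.png",cv2.resize(imaging.read_camera(n),(800,600),interpolation=cv2.INTER_CUBIC)); print(n,imaging.camera_params(n))
print(env.get_obs())
E
```

```text
pics
scene {'fx': 447.56328978660406, 'fy': 447.56328978660406, 'cx': 284.7288157237861, 'cy': 208.95890031350356, 'position': array([ 0.14641692, -0.81518675,  1.11213474]), 'orientation': array([[ 0.87979164, -0.36688231,  0.30226486],
       [-0.47527845, -0.66716405,  0.57358742],
       [-0.00877883, -0.64829739, -0.76133661]])}
top {'fx': 437.78676662026305, 'fy': 437.78676662026305, 'cx': 283.0582136633533, 'cy': 205.94907358306855, 'position': array([ 0.35845268, -0.03109689,  1.12093764]), 'orientation': array([[-0.01580229, -0.98030012,  0.19688056],
       [-0.9997473 ,  0.01234238, -0.01878836],
       [ 0.01598826, -0.19712771, -0.98024744]])}
{'t': 0.1, 'qpos': array([ 7.01880688e+01,  1.49323338e+01, -7.97781890e+00,  6.71902461e+01,
        3.04490348e-04,  9.00007488e+01]), 'joint_vel': array([ 0.04131228,  0.01050763,  0.17083607, -0.06942323, -0.04385718,
       -0.0685403 ]), 'joint_efforts': array([ 5.85499074e-04, -4.06507266e+01,  2.54527956e+01,  1.00793390e-02,
        4.14135116e-05,  7.48130134e-06]), 'position': array([0.17777623, 0.4934739 , 0.30314831]), 'eef_rot': array([[-9.40805777e-01,  3.38945617e-01, -5.98910070e-04],
       [ 3.38946146e-01,  9.40804336e-01, -1.64677079e-03],
       [ 5.29144999e-06, -1.75228973e-03, -9.99998465e-01]]), 'force': array([-0.22087191, -0.19744214, -0.06433511]), 'torque': array([0.00510198, 0.00921858, 0.03221095]), 'gripper_force': 0.0, 'width': 1.0033296591697332}
```

View pics/scene0.png

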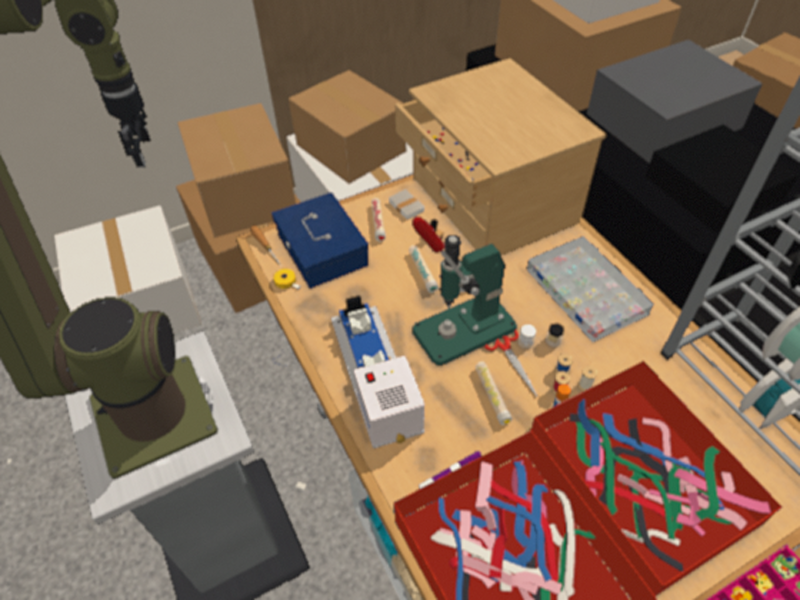

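View pics/top0.png

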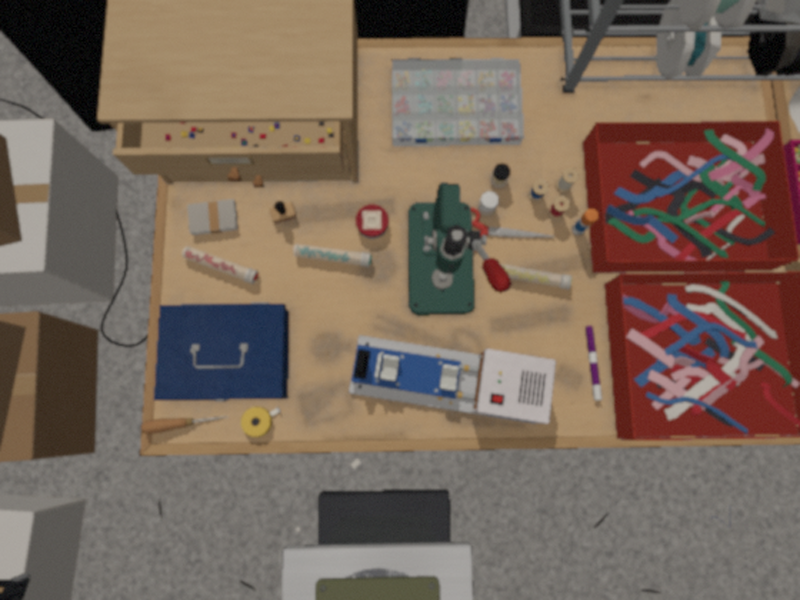

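Scene: yellow tube at about (492,392) in the scene picture and (538,276) in top, partly under the press's red grip. The slide runs along world -y, handle at top (360,362), hood at top (517,385). Zooming in on these.

```bash
python3 - <<'E'
from workcell import env, imaging
import cv2, numpy as np
t=imaging.read_camera("top"); s=imaging.read_camera("scene")
a=cv2.resize(t[165:305,235:415],(720,560),interpolation=cv2.INTER_CUBIC)
b=cv2.resize(s[200:320,225:375],(750,600),interpolation=cv2.INTER_CUBIC)
cv2.imwrite("pics/t1.png",a);cv2.imwrite("pics/s1.png",b)
E
```

```text
(no output)
```

View pics/t1.png

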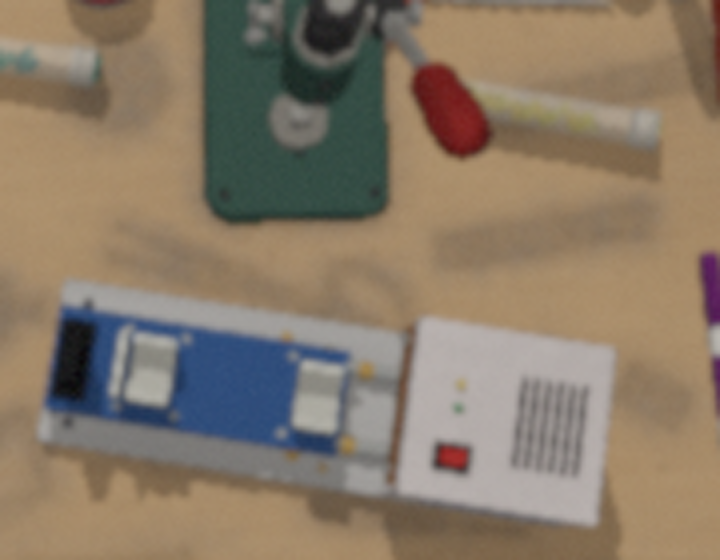

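View pics/s1.png

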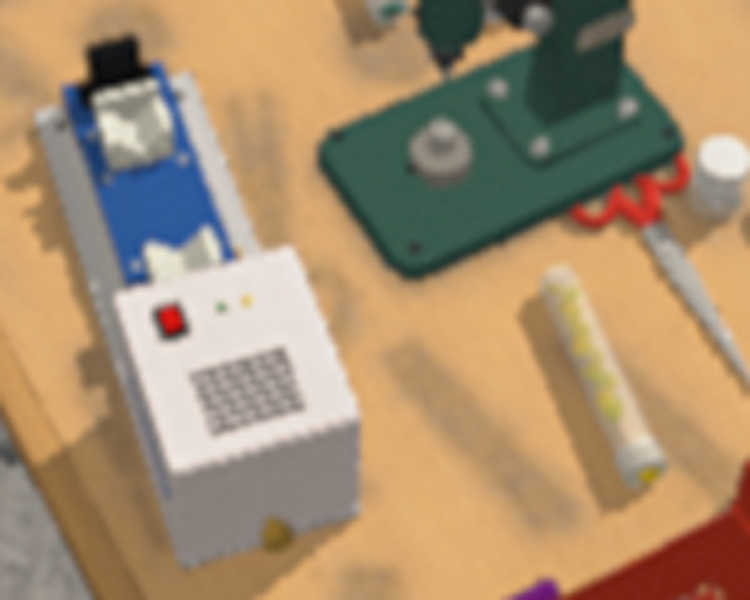

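Cap with its yellow button is at scene crop (650,470), tail at (556,277): cap points world -y, as the hood does. Fitting the poses now.

```bash
cat > h.py <<'E'
import numpy as np
from workcell import env, imaging
def proj(n,P):
    p=imaging.camera_params(n);R=np.array(p["orientation"]);q=(np.atleast_2d(P)-p["position"])@R
    return np.c_[p["fx"]*q[:,0]/q[:,2]+p["cx"],p["fy"]*q[:,1]/q[:,2]+p["cy"]]
def ray(n,u,v,z):
    p=imaging.camera_params(n);d=np.array(p["orientation"])@[(u-p["cx"])/p["fx"],(v-p["cy"])/p["fy"],1]
    o=np.array(p["position"]);return o+d*(z-o[2])/d[2]
T=lambda u,v:((u+.5)/4-.5+235,(v+.5)/4-.5+165)
S=lambda u,v:((u+.5)/5-.5+225,(v+.5)/5-.5+200)
E
python3 - <<'E'
from h import *
from scipy.optimize import least_squares
B=[(-.166,.052,.011),(-.166,-.052,.011)];H=[(.048,.052,.108),(.166,.052,.108),(.166,-.052,.108),(.048,-.052,.108)]
V=[(a,b,.057) for x in((.031,.057),(-.072,-.046)) for a,b in((x[0],.02),(x[1],.02),(x[1],-.02),(x[0],-.02))]
C=V+[(-.115,.017,.073),(-.115,-.017,.073)]
tp=[T(*p) for p in[(65,283),(40,440),(418,318),(614,347),(598,525),(398,492),(303,360),(347,365),(338,437),(293,430),(133,335),(178,340),(170,408),(125,405),(63,318),(52,397)]]
sp=[S(*p) for p in[(187,70),(38,115),(290,247),(358,402),(175,473),(115,295)]]
def f(p,full=False):
    x,y,a,c=p;R=np.array([[np.cos(a),-np.sin(a),0],[np.sin(a),np.cos(a),0],[0,0,1]])
    L=np.array(B+H+[(c+q[0],q[1],q[2]) for q in C]);W=L@R.T+[x,y,0]
    return np.r_[(proj("top",W)-tp).ravel(),(proj("scene",W[:6])-sp).ravel()]
r=least_squares(f,[.25,0,-1.7,-.04],loss="soft_l1")
print(r.x,np.degrees(r.x[2]));print(f(r.x).reshape(-1,2).round(1).tolist())
x,y,a,c=r.x;e=np.array([np.cos(a),np.sin(a)])
for n,k in(("cradle",0),("handle",-.108),("handleback",-.115)):print(n,(np.array([x,y])+e*(c+k)).round(4))
for n,u,v,cam in(("cap",*S(650,470),"scene"),("tail",*S(556,277),"scene"),("capT",*T(660,128),"top"),("midT",*T(500,103),"top")):print(n,ray(cam,u,v,.0127).round(4))
E
```

```text
[ 0.42898678 -0.12352393 -1.73677446 -0.04194997] -99.50984647297874
[[-0.3, -0.7], [-0.9, 0.9], [-0.0, -1.1], [1.3, -0.7], [0.7, 0.0], [-0.7, 0.4], [0.1, 0.1], [-0.3, 0.5], [-0.3, -1.0], [0.3, -0.9], [0.6, -0.0], [-0.1, 0.3], [-0.6, -0.3], [0.0, -1.2], [0.1, 2.0], [0.5, -3.6], [-0.7, 0.5], [-2.4, -0.2], [-0.3, -0.9], [0.8, 3.4], [-1.3, 0.9], [-1.8, -0.1]]
cradle [ 0.4359 -0.0822]
handle [0.4538 0.0244]
handleback [0.4549 0.0313]
cap [ 0.6062 -0.3517  0.0127]
tail [ 0.6304 -0.2175  0.0127]
capT [ 0.602  -0.3564  0.0127]
midT [ 0.62   -0.2527  0.0127]
```

```bash
python3 - <<'E'
from h import *
for n,p in(("grip near-low end",(465,150)),("grip far",(430,75))):
    for z in(.334,.425): print(n,z,ray("top",*T(*p),z).round(3))
for p in((215,215),(383,213)): print("foot",ray("top",*T(*p),.01).round(3))
o=env.get_obs();X=o["eef_rot"]
for n,w in(("A",(.36,.20,.30)),("B",(.40,-.20,.28)),("tube hi",(.615,-.286,.28))):
    print(n,((X.T@(np.array(w)-o["position"]))*1000).round(0))
E
```

```text
grip near-low end 0.334 [ 0.522 -0.171  0.334]
grip near-low end 0.425 [ 0.503 -0.155  0.425]
grip far 0.334 [ 0.558 -0.157  0.334]
grip far 0.425 [ 0.535 -0.142  0.425]
foot [ 0.549 -0.066  0.01 ]
foot [ 0.549 -0.174  0.01 ]
A [-271. -214.    4.]
B [-444. -577.   24.]
tube hi [-676. -585.   24.]
```

```bash
python3 -m creep '[[-1,-45,-36,4,0.14],[-1,-90,-71,8,0.28],[-1,-135,-107,12,0.42],[-1,-180,-143,16,0.56],[-1,-226,-178,20,0.70],[-1,-271,-214,24,0.84],[-1,-294,-270,24,0.98],[-1,-317,-326,24,1.12],[-1,-340,-381,24,1.26],[-1,-362,-437,24,1.40]]' 40; python3 - <<'E'
from h import *
o=env.get_obs();X=o["eef_rot"];print(o["qpos"].round(1),X.round(3).tolist())
for w in((.39,-.26,.28),(.613,-.298,.28),(.613,-.298,.075)):
    print(((X.T@(np.array(w)-o["position"]))*1000).round(0))
E
```

```text
t: 1.45
position: [0.3703, -0.0418, 0.2801]
eef_rot: [[0.178, 0.984, 0.001], [0.984, -0.178, -0.0], [0.0, 0.001, -1.0]]
force: [2.1, 0.2, -0.7]
width: 1.002
gripper_force: 0.0
[ -6.4   0.6 -28.8  60.5   0.   93.8] [[0.178, 0.984, 0.001], [0.984, -0.178, -0.0], [0.0, 0.001, -1.0]]
[-211.   58.    0.]
[-209.  285.    0.]
[-209.  284.  205.]
```

```bash
python3 -m creep '[[-1,-55,12,0,0],[-1,-110,28,0,0],[-1,-165,43,0,0],[-1,-209,58,0,0],[-1,-209,105,0,0],[-1,-209,155,0,0],[-1,-209,205,10,0],[-1,-209,250,20,0],[-1,-209,285,30,0],[-1,-209,285,30,0]]'; python3 - <<'E'
from h import *
import cv2
o=env.get_obs();print(o["qpos"].round(1))
t=imaging.read_camera("top"); s=imaging.read_camera("scene")
a=cv2.resize(t[150:270,290:420],(390,360),interpolation=cv2.INTER_CUBIC)
b=cv2.resize(s[190:310,255:385],(390,360),interpolation=cv2.INTER_CUBIC)
cv2.imwrite("pics/c.png",np.hstack([a,b]))
for P in((.613,-.298,.0127),(.615,-.286,.0127)): print(proj("top",P),proj("scene",P))
E
```

```text
t: 2.7
position: [0.6162, -0.2952, 0.2473]
eef_rot: [[0.173, 0.985, -0.002], [0.985, -0.173, 0.001], [0.001, -0.002, -1.0]]
force: [-0.5, 0.9, -0.4]
width: 0.997
gripper_force: 0.0
[-25.6  32.2  11.1  69.1   0.   74.4]
[[377.05842783 192.77008858]] [[345.94064398 277.96221844]]
[[372.43197414 192.07699528]] [[344.20660037 274.50861242]]
```

View pics/c.png

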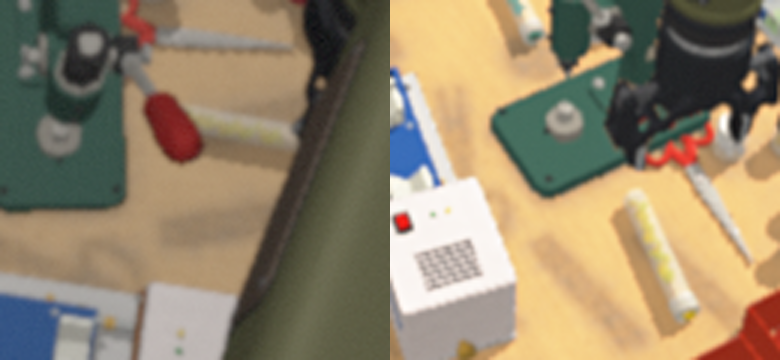

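```bash
python3 -m creep '[[-0.2,-3,-2,30,0],[-0.2,-3,-2,70,0],[-0.2,-3,-2,110,0],[-0.2,-3,-2,140,0],[-0.2,-3,-2,160,0],[-0.2,-3,-2,170,0],[-0.2,-3,-2,172,0],[-0.2,-3,-2,172,0]]'
```

```text
t: 3.8
position: [0.6125, -0.2983, 0.0791]
eef_rot: [[0.174, 0.985, 0.001], [0.985, -0.174, -0.001], [-0.001, 0.002, -1.0]]
force: [0.5, -0.5, 0.1]
width: 0.599
gripper_force: 0.0
```

```bash
python3 -m creep '[[1,0,0,0,0],[1,0,0,0,0],[1,0,0,0,0],[1,0,0,0,0],[1,0,0,0,0],[1,0,0,0,0],[1,0,0,0,0]]' 30
```

```text
t: 4.68
position: [0.6126, -0.2982, 0.0789]
eef_rot: [[0.174, 0.985, 0.001], [0.985, -0.174, -0.001], [-0.0, 0.001, -1.0]]
force: [-0.6, 0.6, 5.6]
width: 0.263
gripper_force: 30.3
```

```bash
python3 -m creep '[[1,0,0,-10,0],[1,0,0,-30,0],[1,0,0,-60,0],[1,0,0,-100,0],[1,0,0,-140,0],[1,0,0,-170,0],[1,0,0,-170,0]]'; python3 - <<'E'
from h import *
import cv2
s=imaging.read_camera("scene")
cv2.imwrite("pics/d.png",cv2.resize(s[140:300,240:400],(640,640-40),interpolation=cv2.INTER_CUBIC))
E
```

```text
t: 5.55
position: [0.6135, -0.2986, 0.2513]
eef_rot: [[0.174, 0.985, 0.006], [0.985, -0.174, -0.003], [-0.002, 0.006, -1.0]]
force: [-0.1, -0.9, -0.5]
width: 0.261
gripper_force: 29.8
```

View pics/d.png

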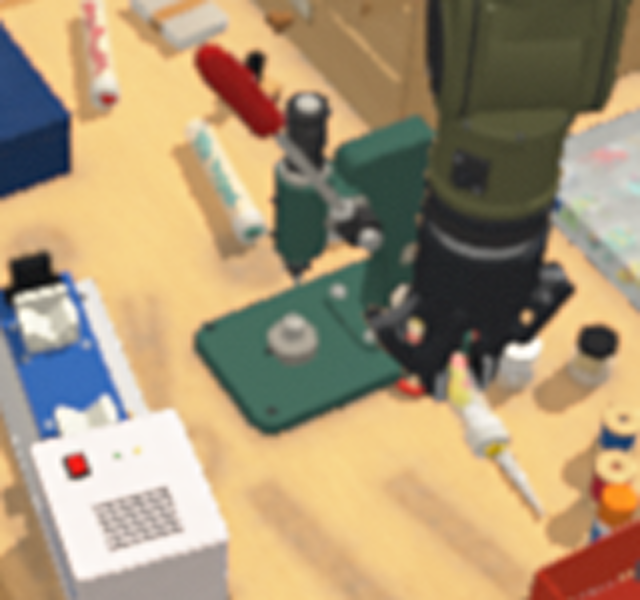

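The tube hangs level in the fingers with its cap end/button at about (364,260) in the scene image.

```bash
python3 - <<'E'
from h import *
o=env.get_obs();X=o["eef_rot"];p=o["position"]
e=ray("scene",364.2,260,.185);print(e, (X.T@(e-p)*1000).round(1))
for w in((.40,-.30,.27),(.40,-.10,.27),(.4359,-.0822,.27)):
  w=np.array(w); print(w,((X.T@(w-p))*1000).round(0))
print("slide axis in tool deg",-99.51-np.degrees(np.arctan2(-X[1,0],-X[0,0])))
E
```

```text
[ 0.60802316 -0.35749595  0.185     ] [-59.2   5.6  64.1]
[ 0.4  -0.3   0.27] [ -39. -209.  -21.]
[ 0.4  -0.1   0.27] [ 158. -244.  -22.]
[ 0.4359 -0.0822  0.27  ] [ 182. -212.  -22.]
slide axis in tool deg 0.5118429411557059
```

```bash
python3 -m creep '[[1,-8,-45,0,0],[1,-16,-90,0,0],[1,-24,-140,0,0],[1,-32,-190,0,0],[1,-35,-222,0,0],[1,10,-235,0,0],[1,60,-242,0,0],[1,110,-248,0,-0.009],[1,147,-253,0,-0.009],[1,147,-253,0,-0.009]]'
```

```text
t: 6.85
position: [0.3872, -0.107, 0.2465]
eef_rot: [[0.161, 0.987, -0.003], [0.987, -0.161, 0.001], [0.001, -0.004, -1.0]]
force: [0.7, 0.4, -0.2]
width: 0.264
gripper_force: 29.8
```

```bash
python3 - <<'E'
from h import *
o=env.get_obs();X=o["eef_rot"];p=o["position"];print(p)
for w in((.4339,-.094,.20),(.4339,-.094,.15)): print(((X.T@(np.array(w)-p))*1000).round(1))
E
```

```text
[ 0.38716866 -0.10697126  0.24647765]
[20.3 44.2 46.3]
[20.3 44.4 96.3]
```

```bash
python3 -m creep '[[1,10,22,5,-0.004],[1,20,44,20,-0.004],[1,20,44,50,-0.004],[1,20,44,80,-0.004],[1,20,44,96,-0.004],[1,20,44,96,-0.004]]'; python3 - <<'E'
from h import *
import cv2
t=imaging.read_camera("top"); s=imaging.read_camera("scene")
a=cv2.resize(t[215:315,225:355],(650,500),interpolation=cv2.INTER_CUBIC)
b=cv2.resize(s[190:310,220:350],(650,600),interpolation=cv2.INTER_CUBIC)
cv2.imwrite("pics/e.png",b); cv2.imwrite("pics/eT.png",a)
E
```

```text
t: 7.6
position: [0.4335, -0.0971, 0.1499]
eef_rot: [[0.162, 0.987, -0.005], [0.987, -0.162, 0.001], [-0.0, -0.005, -1.0]]
force: [0.2, 0.5, -0.3]
width: 0.26
gripper_force: 29.8
```

View pics/e.png

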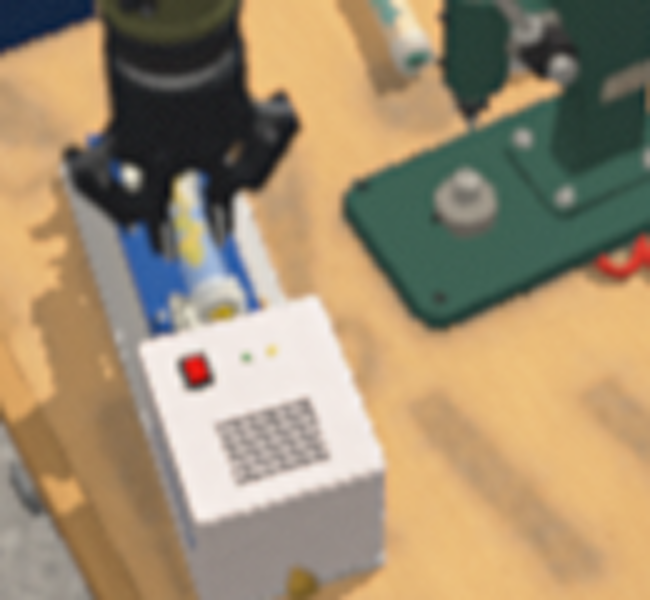

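Cap end centre at crop (222,308), above the front V block.

```bash
python3 - <<'E'
from h import *
o=env.get_obs();p=o["position"]
a=-1.73677;e=np.array([np.cos(a),np.sin(a)]);n=np.array([-e[1],e[0]])
c=np.array([.4359,-.0822])
q=ray("scene",264.4,251.6,.084)
print("cap in cradle frame",((q[:2]-c)@e*1000).round(1),((q[:2]-c)@n*1000).round(1))
print("tcp in cradle frame",((p[:2]-c)@e*1000).round(1),((p[:2]-c)@n*1000).round(1), p)
E
```

```text
cap in cradle frame 68.6 6.0
tcp in cradle frame 15.0 1.7 [ 0.43514889 -0.0972583   0.15169713]
```

```bash
python3 -m creep '[[1,1,-2,0,0],[1,1,-2,5,0],[1,1,-2,10,0],[1,1,-2,14,0],[1,1,-2,18,0],[1,1,-2,21,0],[1,1,-2,23,0],[1,1,-2,23,0]]'
```

```text
t: 8.7
position: [0.4334, -0.0954, 0.1288]
eef_rot: [[0.161, 0.987, -0.0], [0.987, -0.161, 0.0], [-0.0, -0.0, -1.0]]
force: [0.5, -0.0, 0.0]
width: 0.262
gripper_force: 29.8
```

```bash
python3 -m creep '[[1,0,0,1,0],[1,0,0,2,0],[1,0,0,2,0]]';python3 -m creep '[[1,0,0,1,0],[1,0,0,2,0],[1,0,0,2,0]]'
```

```text
t: 9.07
position: [0.4341, -0.0955, 0.1272]
eef_rot: [[0.161, 0.987, 0.001], [0.987, -0.161, -0.0], [-0.0, 0.001, -1.0]]
force: [1.1, -0.6, 0.9]
width: 0.266
gripper_force: 30.0
t: 9.45
position: [0.4346, -0.0956, 0.1262]
eef_rot: [[0.162, 0.987, 0.003], [0.987, -0.162, -0.0], [-0.0, 0.003, -1.0]]
force: [-1.0, 0.5, 10.5]
width: 0.256
gripper_force: 31.1
```

```bash
python3 -m creep '[[0.3,0,0,-2,0],[0,0,0,-2,0],[-0.2,0,0,-2,0],[-0.2,0,0,-2,0],[-0.2,0,0,-10,0],[-0.2,0,0,-30,0],[-0.2,0,0,-60,0],[-0.2,0,0,-95,0],[-0.2,30,0,-125,0],[-0.2,60,0,-125,0]]'; python3 - <<'E'
from h import *
o=env.get_obs();X=o["eef_rot"];p=o["position"]
a=-1.73677;e=np.array([np.cos(a),np.sin(a)]);c=np.array([.4359,-.0822])
for k in(-.115,-.165): w=np.r_[c+k*e,.2];print(w,((X.T@(w-p))*1000).round(0))
print(p)
E
```

```text
t: 10.7
position: [0.445, -0.0359, 0.253]
eef_rot: [[0.163, 0.987, 0.006], [0.987, -0.163, -0.0], [0.001, 0.006, -1.0]]
force: [0.6, -0.4, -0.1]
width: 0.599
gripper_force: 0.0
[0.45489946 0.03121967 0.2       ] [68. -1. 53.]
[0.4631601  0.08053256 0.2       ] [118.  -1.  53.]
[ 0.44499141 -0.03588809  0.25304463]
```

```bash
python3 -m creep '[[1,40,0,0,0],[1,80,0,0,0],[1,118,-1,0,0],[1,118,-1,40,0],[1,118,-1,80,0],[1,118,-1,115,0],[1,118,-1,135,0],[1,118,-1,135,0]]' 30; python3 - <<'E'
from h import *
import cv2
t=imaging.read_camera("top"); s=imaging.read_camera("scene")
a=cv2.resize(t[210:310,220:350],(520,400),interpolation=cv2.INTER_CUBIC)
b=cv2.resize(s[190:310,220:290],(280,480),interpolation=cv2.INTER_CUBIC)[:400]
cv2.imwrite("pics/f.png",np.hstack([a,b]))
E
```

```text
t: 11.7
position: [0.46, 0.0803, 0.1139]
eef_rot: [[0.161, 0.987, -0.003], [0.987, -0.161, -0.001], [-0.001, -0.003, -1.0]]
force: [-0.3, 0.3, 0.4]
width: 0.002
gripper_force: 0.0
```

View pics/f.png

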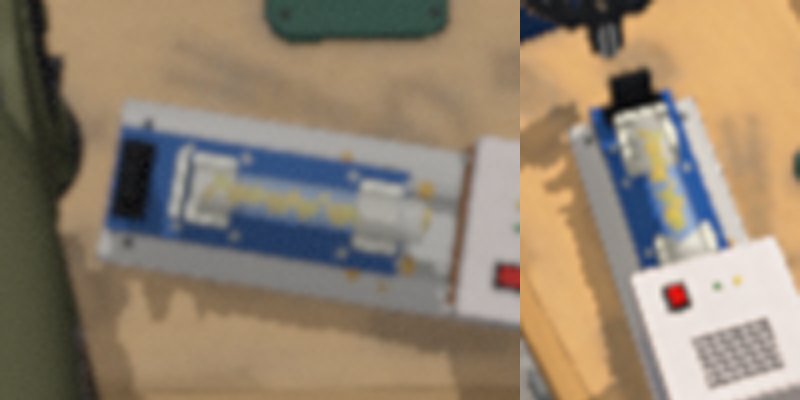

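The tube lies in both V blocks, cap just ahead of the front one (top crop (405,210)), tail clear of the plate; fingers stand behind the handle.

```bash
python3 -m creep '[[1,-10,2,0,0],[1,-20,2,0,0],[1,-28,2,0,0],[1,-31,2,0,0],[1,-33,2,0,0],[1,-33,2,0,0]]'
```

```text
t: 12.55
position: [0.4579, 0.0475, 0.1149]
eef_rot: [[0.161, 0.987, -0.0], [0.987, -0.161, 0.0], [0.0, -0.0, -1.0]]
force: [-0.9, 0.3, -0.0]
width: 0.0
gripper_force: 0.0
```

```bash
python3 -m creep '[[1,-1,0,0,0],[1,-2,0,0,0],[1,-3,0,0,0],[1,-4,0,0,0],[1,-4,0,0,0]]'
```

```text
t: 13.18
position: [0.4572, 0.0435, 0.1149]
eef_rot: [[0.161, 0.987, -0.0], [0.987, -0.161, -0.0], [-0.0, -0.0, -1.0]]
force: [0.3, 1.2, -0.3]
width: -0.0
gripper_force: 0.0
```

```bash
python3 -m creep '[[1,-1,0,0,0],[1,-2,0,0,0],[1,-3,0,0,0],[1,-3,0,0,0]]'
```

```text
t: 13.68
position: [0.4568, 0.041, 0.1149]
eef_rot: [[0.161, 0.987, 0.0], [0.987, -0.161, 0.001], [0.001, -0.0, -1.0]]
force: [-0.8, 3.6, -0.4]
width: 0.002
gripper_force: 1.5
```

```bash
python3 -m creep '[[1,-1,0,0,0],[1,-2,0,0,0],[1,-2,0,0,0]]'
```

```text
t: 14.05
position: [0.4565, 0.0394, 0.1149]
eef_rot: [[0.161, 0.987, 0.0], [0.987, -0.161, 0.002], [0.002, -0.0, -1.0]]
force: [0.2, 5.8, -0.2]
width: -0.002
gripper_force: 2.9
```

```bash
python3 -m creep '[[1,-1,0,0,0],[1,-2,0,0,0],[1,-2,0,0,0]]'
```

```text
t: 14.42
position: [0.4564, 0.0386, 0.115]
eef_rot: [[0.16, 0.987, 0.001], [0.987, -0.16, 0.006], [0.006, -0.0, -1.0]]
force: [0.5, 10.9, -1.6]
width: 0.003
gripper_force: 5.0
```

```bash
python3 -m creep '[[1,-1,0,0,0],[1,-2,0,0,0],[1,-2,0,0,0]]'
```

```text
t: 14.8
position: [0.4564, 0.038, 0.1151]
eef_rot: [[0.159, 0.987, 0.001], [0.987, -0.159, 0.009], [0.01, -0.001, -1.0]]
force: [0.9, 15.8, -0.8]
width: 0.002
gripper_force: 7.4
```

```bash
python3 -m creep '[[1,-1,0,0,0],[1,-1,0,0,0]]'
```

```text
t: 15.05
position: [0.4558, 0.0352, 0.115]
eef_rot: [[0.16, 0.987, 0.0], [0.987, -0.16, 0.004], [0.004, -0.0, -1.0]]
force: [-0.4, 5.4, -0.6]
width: -0.002
gripper_force: 2.8
```

```bash
python3 -m creep '[[1,-1,0,0,0],[1,-1,0,0,0]]'
```

```text
t: 15.3
position: [0.4555, 0.0337, 0.115]
eef_rot: [[0.161, 0.987, 0.0], [0.987, -0.161, 0.003], [0.003, -0.0, -1.0]]
force: [-1.3, 6.5, 0.8]
width: -0.0
gripper_force: 3.1
```

```bash
python3 -m creep '[[1,-3,0,0,0],[1,-7,0,0,0],[1,-12,0,0,0],[1,-17,0,0,0],[1,-22,0,0,0],[1,-27,0,0,0],[1,-32,0,0,0],[1,-36,0,0,0],[1,-39,0,0,0],[1,-40,0,0,0]]'
```

```text
t: 16.55
position: [0.4485, -0.0057, 0.1149]
eef_rot: [[0.161, 0.987, -0.001], [0.987, -0.161, 0.003], [0.003, -0.001, -1.0]]
force: [-1.3, 7.5, 1.1]
width: 0.002
gripper_force: 3.8
```

```bash
python3 -m creep '[[1,-1.5,0,0,0],[1,-3,0,0,0],[1,-4.5,0,0,0],[1,-5,0,0,0]]'
```

```text
t: 17.05
position: [0.4477, -0.0106, 0.1149]
eef_rot: [[0.161, 0.987, -0.001], [0.987, -0.161, 0.003], [0.003, -0.001, -1.0]]
force: [-0.9, 6.5, 2.1]
width: -0.001
gripper_force: 3.6
```

```bash
python3 -m creep '[[1,-1,0,0,0],[1,-2,0,0,0],[1,-3,0,0,0],[1,-3,0,0,0]]'
```

```text
t: 17.55
position: [0.4471, -0.0139, 0.1149]
eef_rot: [[0.161, 0.987, -0.001], [0.987, -0.161, 0.002], [0.002, -0.001, -1.0]]
force: [-0.5, 6.3, 1.7]
width: 0.001
gripper_force: 2.7
```

```bash
python3 -m creep '[[1,-1,0,0,0],[1,-2,0,0,0],[1,-3,0,0,0],[1,-3,0,0,0]]'
```

```text
t: 18.05
position: [0.4466, -0.0167, 0.1149]
eef_rot: [[0.161, 0.987, -0.001], [0.987, -0.161, 0.003], [0.002, -0.002, -1.0]]
force: [-1.1, 6.0, 2.1]
width: -0.002
gripper_force: 3.0
```

```bash
python3 -m creep '[[1,-1,0,0,0],[1,-2,0,0,0],[1,-2,0,0,0]]'
```

```text
t: 18.42
position: [0.4463, -0.0187, 0.1149]
eef_rot: [[0.161, 0.987, -0.001], [0.987, -0.161, 0.002], [0.002, -0.002, -1.0]]
force: [-0.9, 6.6, 1.7]
width: 0.001
gripper_force: 2.9
```

```bash
python3 -m creep '[[1,-1,0,0,0],[1,-2,0,0,0],[1,-2.5,0,0,0],[1,-2.5,0,0,0]]'
```

```text
t: 18.92
position: [0.4459, -0.0209, 0.1149]
eef_rot: [[0.161, 0.987, -0.001], [0.987, -0.161, 0.003], [0.003, -0.002, -1.0]]
force: [-0.8, 7.0, 2.7]
width: -0.001
gripper_force: 3.4
```

```bash
python3 -m creep '[[1,-1,0,0,0],[1,-2,0,0,0],[1,-2.5,0,0,0],[1,-2.5,0,0,0]]'
```

```text
t: 19.42
position: [0.4454, -0.0235, 0.1149]
eef_rot: [[0.161, 0.987, -0.001], [0.987, -0.161, 0.003], [0.003, -0.002, -1.0]]
force: [-0.9, 6.1, 2.2]
width: -0.002
gripper_force: 3.1
```

```bash
python3 -m creep '[[1,-1,0,0,0],[1,-2,0,0,0],[1,-3,0,0,0],[1,-3,0,0,0]]'
```

```text
t: 19.92
position: [0.4449, -0.0266, 0.1149]
eef_rot: [[0.161, 0.987, -0.001], [0.987, -0.161, 0.003], [0.002, -0.002, -1.0]]
force: [-1.7, 6.4, 2.4]
width: -0.002
gripper_force: 2.9
```

```bash
python3 -m creep '[[1,-1,0,0,0],[1,-2,0,0,0],[1,-2,0,0,0]]'
```

```text
t: 20.3
position: [0.4447, -0.0278, 0.115]
eef_rot: [[0.16, 0.987, -0.001], [0.987, -0.16, 0.005], [0.005, -0.002, -1.0]]
force: [-0.9, 9.3, 3.0]
width: 0.001
gripper_force: 4.4
```

```bash
python3 -m creep '[[1,-0.5,0,0,0],[1,-1,0,0,0],[1,-1,0,0,0]]'
```

```text
t: 20.68
position: [0.4446, -0.0281, 0.115]
eef_rot: [[0.16, 0.987, -0.001], [0.987, -0.16, 0.007], [0.006, -0.002, -1.0]]
force: [-0.3, 10.4, 2.2]
width: 0.0
gripper_force: 5.5
```

Stop found (about 4 N on it over the sliding force). Backing off.

```bash
python3 -m creep '[[1,1,0,0,0],[1,3,0,0,0],[1,6,0,0,0],[1,12,0,0,0],[1,25,0,0,0],[1,45,0,0,0],[1,60,0,-20,0],[1,65,0,-60,0],[1,65,0,-100,0],[1,65,0,-100,0]]'; python3 - <<'E'
from h import *
import cv2
t=imaging.read_camera("top"); s=imaging.read_camera("scene")
a=cv2.resize(t[130:320,100:410],(496,304),interpolation=cv2.INTER_CUBIC)
b=cv2.resize(s[190:310,220:290],(280,480),interpolation=cv2.INTER_CUBIC)[:304]
cv2.imwrite("pics/g.png",np.hstack([a,b]))
E
```

```text
t: 21.92
position: [0.458, 0.0346, 0.2179]
eef_rot: [[0.16, 0.987, 0.007], [0.987, -0.16, 0.0], [0.002, 0.007, -1.0]]
force: [0.6, -0.1, 0.1]
width: 0.002
gripper_force: 0.0
```

View pics/g.png

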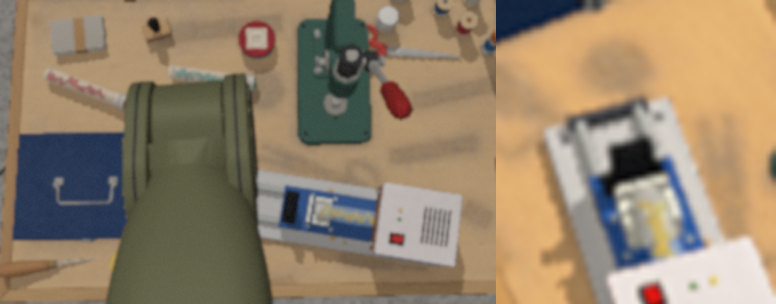

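The carriage is in the hood, the tube lies in the cradle, and the other things are undisturbed.

```bash
python3 -c "
from workcell import env
print(env.sign_off())"
```

```text
the job is handed in; nothing more can be done
None
```

The yellow tube lies in the cradle with its cap towards the hood, and the carriage was brought gently (about 4 N) against the stop at about 71 mm of travel; I handed the job in at about 22 s, and the sign-off gave no verdict.

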